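# Close the tea box and stow it under the shelf

### The job

Put the wooden lid on the grey tea box and press it down until it sits level on the rim all round, then slide the closed box lengthwise into the free bay under the shelf, all the way back until it stands square against the back rail. Leave the mug and the egg timer where they stand, and keep the box upright.

Things in the scene. Friction and masses are not known exactly. Their poses are not given: they have to be found in the camera images.
- tea_box: open rectangular box of grey stoneware with a row of tea sachets inside, 150 mm long (its x) x 100 wide (its y) x 72 high, walls 5 mm; it stands on the worktop in front of the shelf. Origin: centre of its underside, z up. Weighs about 0.35 kg; felt feet let it slide easily.
- box_rim (a point): middle of the box's open mouth, level with its rim, 72 mm above the box's origin. The seated lid's plate rests on the rim; the handle's top is then 100 mm above the worktop.
- tea_lid: the box's loose wooden lid, right way up on the drainer left of the sink: plate 150 (x) x 100 (y) x 10 mm; under it a plug 136 x 86 x 20 mm deep, round-edged, with a springy silicone bead round it. Origin: centre of the plug's underside; the plate spans z = 20 to 30 mm. Laid on the box it rides about 9 mm proud; it takes about 10 to 16 N, central, to seat it, its origin then 52 mm above the box's.
- lid_handle (a point): middle of the lid's bar handle, 39 mm above the lid's origin. The bar is 76 mm long along the lid's x, 14 wide, 18 high (z = 30 to 48 mm). The lid fits either way round. Once seated its bead grips lightly: the box can be drawn along the worktop by the handle, but should not be lifted by it.
- spice_shelf: low fixed wooden shelf right of the sink, 340 mm wide, 150 deep; board 18 mm thick, underside at z = 105, top at z = 123 mm. Uprights make two bays: the left is free, 112 mm wide; the wider right one is full. Jars stand along the back of the top. Origin: on the worktop, middle of the free bay's mouth below the board's front edge; x points into the bay, y to the left, z up.
- bay_home (a point): where the box's origin lies when the box is home: on the worktop, 60 mm inside the free bay's mouth. A low rail across the back of the bay (z = 10 to 40 mm, its front face 75 mm beyond this point) stops the box; its near end then stands 15 mm out in front of the board. Axes as the shelf's.
- mug_tea: bystander: white mug, 78 mm across, 97 high, on the worktop in front of the sink; origin at its foot
- egg_timer: bystander: round wind-up egg timer, 62 mm across, 56 high, on the worktop in front of the sink; origin at its foot

How it is judged:
On the way:
1. the lid is pressed down on the box, its plate on the rim all round (x of tea_lid in the frame of tea_box between -0.005 and 0.005 m and y of tea_lid in the frame of tea_box between -0.005 and 0.005 m and z of tea_lid in the frame of tea_box between 0.048 and 0.0545 m and angle between the z axis of tea_lid and the z axis of tea_box, either way round below 0.03 rad), for 0.2 s.
At the end, for the whole second after the job is handed in: Box still and upright in the shelf's free bay: origin at most 8 mm short of its place against the back rail, within 9 mm of the bay's middle, within 0.08 rad of square. Lid seated on it: plate within 2.5 mm of the rim, level within 0.03 rad, centred within 5 mm (all of step 1 and x of tea_box in the frame of spice_shelf between 0.052 and 0.065 m and y of tea_box in the frame of spice_shelf between -0.009 and 0.009 m and z of tea_box in the frame of spice_shelf below 0.004 m and angle between the x axis of tea_box and the x axis of spice_shelf, either way round below 0.08 rad and angle between tea_box's own z axis and vertical below 0.03 rad and linear speed of each of tea_box, tea_lid below 0.01 m/s); the robot touches nothing.
It fails at once if the tea box is tipped by more than 0.4 rad (angle between tea_box's own z axis and vertical above 0.4 rad).
It fails at once if the mug or the egg timer is shifted by more than 30 mm (distance of any of mug_tea, egg_timer from where it was at the start of the episode above 0.03 m).
It also fails if it takes over 59 s, if anything falls off the work surface, if the arm or the gripper's body presses on something with over 40 N, if the wrist force passes 120 N, or if a joint passes its speed limit or range.

### The arm

A 6-joint arm with a two-finger parallel gripper is mounted at the origin on a cart in front of the work surface, level with it; the furniture and walls round the work are solid. World frame = base frame: x ahead of the robot, y to its left, z up, the work surface at z = 0. Lengths are in m, angles in rad, forces in N, time in s.
With the tool pointing down it reaches from about 0.325 to 0.875 m from the base axis. Payload 4.4 kg.
Tool frame: the origin (TCP) lies between the finger pads; the fingertips stand 11 mm ahead of it and the grasp point (between the pads) lies 8 mm behind it; z points along the fingers, y is the line along which they close (so a half turn about z gives the same grasp; the last joint's range is limited). The gripper opens to 85 mm and grips with 20 to 120 N. Pads are 22 mm wide; open, the fingers measure 114 mm over their backs; the gripper's body (76 mm by 85 mm) begins 54 mm behind the grasp point. The pads swing forward as they close: fully open they stand 13 mm farther back than shut.
Start: joints at [-1.327, 0.207, 1.542, -0, 1.393, -0.15], TCP at [0.221, -0.531, 0.202] pointing down, gripper open.
Joint ranges: [-2.73, 2.73], [-0.86, 2.22], [0.23, 2.46], [-1.11, 4.25], [0.08, 2.63], [-2.82, 2.82]. Speed limits (rad/s): [2.79, 2.79, 3.14, 3.14, 3.14, 3.14].

### API

Orientations are given as a unit quaternion [x, y, z, w].
In Python, from station import env gives the robot as it stands.
- The arm moves only by the shell command python3 -m creep 'ROWS' [FORCE]. ROWS is JSON, a list of rows, each a list of 7 numbers: the shift along the tool's x, y, z as a fraction of full scale, then the turn, a rotation vector about the tool's x, y, z as a fraction of full scale, then the opening, from -1 (shut) to 1 (fully open). In form: [[dx, dy, dz, ax, ay, az, grip], ...]. A call has exactly 5 rows; each row shifts and turns the commanded pose from where the row before left it, along the tool's axes as they then stand; what a row does not reach is not made up. Full scale, the value 1, is 0.02 m for a shift and 0.08 rad for a turn. A row lasts 1/10 s, in which the tool goes at most 50 mm and 8.59 degrees, less where a joint would pass 70% of its speed; a pose out of reach is approached as far as the arm can. A call with a number of a shift or a turn outside -1 to 1 is refused whole. A call with a gripper value outside its range is refused whole. The fingers move at their own pace and stop on an object; FORCE is the grip in N (left out, the last holds). Time passes only in rows, so rows that do not move let the fingers close, or fill a call up. It gives the time, the measured TCP pose, the force, the opening and the grip force at its end, in the units of the state.
- env.sense(): the state, without advancing time (a new reading comes with each control period).
- env.get_image(name): name is "side" or "top"; returns a dict with "color" (384x512x3 uint8, red, green, blue), "depth" (384x512 float32, m along the optical axis (not along the pixel's ray), 0 where there is no reading), "camera_matrix" (3x3 intrinsics, pixels), "view" (4x4, takes a point from world to camera coordinates). Camera axes: x right, y up, looking along -z (the intrinsics and any distortion apply to the point x, -y, -z); pixel columns grow to the right and rows downward; lengths in m; the calibration is good to about 2 mm. A picture is of the moment at which its call begins.
- env.hand_in(): hands the job in; it is judged then, once.
The state is a dict: "t": time; "q": joint angles; "dq": joint speeds; "joint_torque": joint torques, N m; "tcp_pos": TCP position; "tool_rot": TCP orientation; "wrist_force": force on the tool from outside, world axes, zero at the start; "torque": the same for the moment, N m; "finger_gap": finger opening in m; "gripper_force": force on a finger pad.
Only numpy, scipy, OpenCV 4.12 (cv2) and the standard library are available. Lean on these libraries where they do the work, as an engineer would, in place of code of your own. Each camera call takes 0.05 s, during which the arm holds its last target. There are 200 camera calls.

## Working session

There is one attempt and no reset: what is moved stays moved. The work goes in short steps, Python scripts to look and compute and a shell command to move; the robot and the scene stay as the last step left them, time stands still between calls to the robot, and variables do not carry over. Pictures are saved under pics/ and viewed, at most 10 in all, crops included, and the job is handed in when it is done.

```bash
ls; mkdir -p pics; python3 - <<'E'
from station import env
import cv2,numpy as np
for n in("side","top"):
    d=env.get_image(n); cv2.imwrite(f"pics/{n}0.png",d["color"][:,:,::-1]); np.savez(f"{n}0.npz",**d)
    print(n,d["camera_matrix"],d["view"])
print(env.sense())
E
```

```text
pics
side [[491.41462043   0.         252.21384154]
 [  0.         491.41462043 187.07265652]
 [  0.           0.           1.        ]] [[ 0.93856428 -0.34472065  0.01627159 -0.54740409]
 [ 0.11585873  0.3591583   0.92605727 -0.1264097 ]
 [-0.32507514 -0.86727907  0.37703205 -1.33793618]
 [ 0.          0.          0.          1.        ]]
top [[358.39657139   0.         255.53257364]
 [  0.         358.39657139 185.76119153]
 [  0.           0.           1.        ]] [[-2.10094458e-02 -9.99627745e-01  1.74061479e-02  1.18301806e-03]
 [ 9.97237357e-01 -1.97121551e-02  7.16176329e-02 -5.63599733e-01]
 [-7.12478602e-02  1.88627077e-02  9.97280272e-01 -1.28042143e+00]
 [ 0.00000000e+00  0.00000000e+00  0.00000000e+00  1.00000000e+00]]
{'t': 0.1, 'q': array([-1.32650944e+00,  2.07364338e-01,  1.54282768e+00, -1.13237666e-05,
        1.39348231e+00, -1.50488202e-01]), 'dq': array([-0.00085998, -0.001936  , -0.00358023,  0.00125203,  0.00018543,
        0.00102076]), 'joint_torque': array([-2.59899598e-04, -3.84089720e+01, -2.92548841e+01, -2.89736608e-04,
        4.79881113e-03, -5.57627757e-06]), 'tcp_pos': array([ 0.22095544, -0.53004537,  0.20131728]), 'tool_rot': array([ 9.80581519e-01,  1.96109155e-01, -5.43625246e-05, -1.03942924e-03]), 'wrist_force': array([ 0.00177993, -0.10180897, -0.30282198]), 'torque': array([ 0.04080262, -0.00663713, -0.07126958]), 'gripper_force': 0.0, 'finger_gap': 0.08539140130410607}
```

View pics/side0.png

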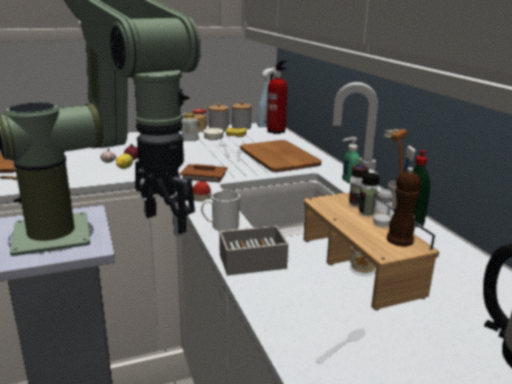

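View pics/top0.png

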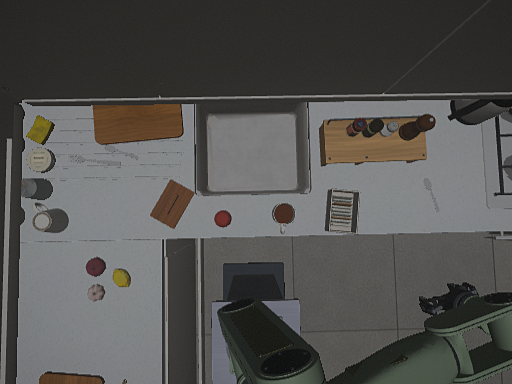

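The side view shows the box at (252,248), the mug at (226,210), the lid behind at (204,172) and the free bay at about (318,240). In the top view the lid is at (173,204), timer (223,218), mug (284,212), box (342,211) and shelf board (373,141). I'll measure from the depth next.

```bash
cat > h.py <<'E'
import numpy as np,cv2
def cloud(d):
    K=d["camera_matrix"];V=d["view"];z=d["depth"];r,c=np.indices(z.shape)
    p=np.stack([(c-K[0,2])/K[0,0]*z,-(r-K[1,2])/K[1,1]*z,-z],-1)
    return (p-V[:3,3])@V[:3,:3]
def proj(d,P):
    K=d["camera_matrix"];V=d["view"];p=np.asarray(P)@V[:3,:3].T+V[:3,3]
    return np.stack([K[0,0]*p[...,0]/-p[...,2]+K[0,2],-K[1,1]*p[...,1]/-p[...,2]+K[1,2]],-1)
def rect(W,m):
    p=W[m][:,:2].astype(np.float32); (c,s,a)=cv2.minAreaRect(p*1000); return np.round(c,1),np.round(s,1),round(a,2),m.sum()
E
python3 - <<'E'
from h import *
T=dict(np.load("top0.npz"));S=dict(np.load("side0.npz"))
Wt=cloud(T);Ws=cloud(S)
r,c=np.indices(T["depth"].shape)
def box(r0,r1,c0,c1): return (r>=r0)&(r<r1)&(c>=c0)&(c<c1)
for nm,b in dict(lid=(175,232,145,200),timer=(205,232,210,236),mug=(200,238,268,300),box=(183,238,320,364),shelf=(112,170,312,434)).items():
    m=box(*b)&(T["depth"]>0); z=Wt[m][:,2]
    print(nm,"z hist",np.histogram(z,bins=np.arange(-.02,.26,.01))[0])
m=box(175,232,145,200)
for zr in((.02,.045),(.045,.07)):
    mm=m&(Wt[...,2]>zr[0])&(Wt[...,2]<zr[1]); print("lid",zr,rect(Wt,mm) if mm.sum()>3 else 0, np.median(Wt[mm],0))
m=box(183,238,320,364)&(Wt[...,2]>.055); print("box",rect(Wt,m),np.median(Wt[m],0))
m=box(112,170,312,434)&(Wt[...,2]>.105)&(Wt[...,2]<.135); print("shelf",rect(Wt,m),np.median(Wt[m],0))
p=Wt[m]
# front edge line: per column min x
cols=[(k,p[(p[:,1]//.01)==k]) for k in range(-60,0)]
for k,q in cols:
    if len(q)>5: print(k, np.round(q[:,0].min(),4),np.round(q[:,0].max(),4),end="; ")
for nm,b in dict(mug=(200,238,268,300),timer=(205,232,210,236)).items():
    m=box(*b)&(Wt[...,2]>.04);print(nm,rect(Wt,m),Wt[m][:,2].max())
# side camera
r,c=np.indices(S["depth"].shape);
print("cam",-S["view"][:3,:3].T@S["view"][:3,3])
m=box(225,275,215,292)&(Ws[...,2]>.062)&(Ws[...,2]<.085);print("box side",rect(Ws,m),np.median(Ws[m],0))
m=box(160,185,180,232)&(Ws[...,2]>.02)&(Ws[...,2]<.07);print("lid side",rect(Ws,m),np.median(Ws[m],0))
im=cv2.resize(S["color"][180:310,200:440,::-1],None,fx=3.3,fy=3.3,interpolation=cv2.INTER_CUBIC);cv2.imwrite("pics/crop1.png",im)
E
```

```text
lid z hist [  7 878 969   0 492 583  77  17   0   0   0   0   0   0   0   0   0   0
   0   0   0   0   0   0   0   0   0   0]
timer z hist [  0 198 269   4   8  40  83  92   5   0   0   0   0   0   0   0   0   0
   0   0   0   0   0   0   0   0   0   0]
mug z hist [  0 267 412   1   5  22 284  15  14  15  38  73   6   0   0   0   0   0
   0   0   0   0   0   0   0   0   0   0]
box z hist [  0 377 766 218 131 140 283  98 107 160   0   0   0   0   0   0   0   0
   0   0   0   0   0   0   0   0   0   0]
shelf z hist [   0  892 1308   33   33   25   31   28   31   26    6    0    7  260
 2946   82   59  193   93   91   96   72   99   83  225   83   33   13]
lid (0.02, 0.045) (array([506.2, 291.1]), array([100.8, 149.8]), 59.26, np.int64(1091)) [0.50597435 0.28977839 0.03031354]
lid (0.045, 0.07) (array([505.1, 291.4]), array([14.2, 73.6]), 60.07, np.int64(78)) [0.50473635 0.29276511 0.04793947]
box (array([ 482.7, -177.6]), array([378.4, 149.8]), 83.38, np.int64(300)) [ 0.47017391 -0.31862534  0.07094185]
shelf (array([ 707.2, -416.6]), array([150.5, 347.8]), 0.64, np.int64(3250)) [ 0.68
[... 445 characters left out ...]
-37 0.6325 0.7339; -36 0.633 0.728; -35 0.6316 0.7741; -34 0.6316 0.7748; -33 0.6313 0.7744; -32 0.6311 0.7748; -31 0.6307 0.7753; -30 0.631 0.7744; -29 0.6308 0.7753; -28 0.631 0.7754; -27 0.6314 0.7807; -26 0.6304 0.7793; -25 0.6318 0.7792; mug (array([471.5, -72.3]), array([140.6, 101. ]), 54.75, np.int64(448)) 1.3172821208227068
timer (array([454. ,  74.9]), array([ 51.1, 125. ]), 8.18, np.int64(183)) 1.3172821208227068
cam [ 0.0934898  -1.30366445  0.63041458]
box side (array([ 466.7, -318.7]), array([107.9, 149.7]), 83.55, np.int64(578)) [ 0.46654033 -0.33455623  0.06770763]
lid side (array([468.3, 228.6]), array([248.6, 152.5]), 56.66, np.int64(541)) [0.49759627 0.27136074 0.02809752]
```

View pics/crop1.png

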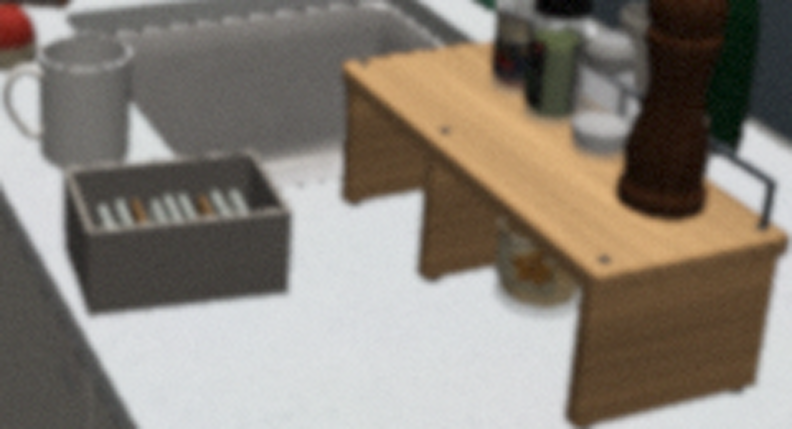

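Crop (×3.3, offset 200,180) shows the free bay between the left upright (front at crop ~(348,140)) and the middle upright (~(426,220)). The jar fills the right bay, and the box is open with clear worktop before the bay.

```bash
python3 - <<'E'
from h import *
T=dict(np.load("top0.npz"));S=dict(np.load("side0.npz"))
Wt=cloud(T);Ws=cloud(S)
r,c=np.indices(T["depth"].shape)
def box(r0,r1,c0,c1): return (r>=r0)&(r<r1)&(c>=c0)&(c<c1)
m=box(183,238,320,362)&(abs(Wt[...,2]-.071)<.006)&(Wt[...,1]<-.24); print("box",rect(Wt,m),np.median(Wt[m],0))
m=box(112,170,312,434)&(abs(Wt[...,2]-.1235)<.006)
q=Wt[m]
for x in np.arange(.64,.78,.015):
    s=q[abs(q[:,0]-x)<.004]; print(np.round(x,3),np.round([s[:,1].min(),s[:,1].max()],4),end="; ")
print()
f=q[(q[:,1]>-.58)&(q[:,1]<-.26)]; ks=np.arange(-.57,-.26,.01); print("front fit",np.polyfit(ks,[f[abs(f[:,1]-k)<.005][:,0].min() for k in ks],1))
for nm,b in dict(mug=(200,238,268,300),timer=(205,232,210,236)).items():
    mm=box(*b)&(Wt[...,2]>.035)&(Wt[...,2]<.12);print(nm,rect(Wt,mm),Wt[mm][:,2].max())
# uprights front faces in side view
for z0 in(.03,.05,.07,.09):
    m=(abs(Ws[...,2]-z0)<.008)&(Ws[...,0]>.62)&(Ws[...,0]<.66)&(Ws[...,1]>-.62)&(Ws[...,1]<-.22)&(S["depth"]>0)
    p=Ws[m];i=np.argsort(p[:,1]);print(z0,[(round(float(a)*1000),round(float(b)*1000)) for b,a,_ in p[i]])
E
```

```text
box (array([ 466.6, -315.6]), array([101. , 149.7]), 83.22, np.int64(225)) [ 0.46667413 -0.3128768   0.07171672]
0.64 [-0.5889 -0.2448]; 0.655 [-0.5897 -0.2447]; 0.67 [-0.5908 -0.245 ]; 0.685 [-0.5864 -0.2462]; 0.7 [-0.5878 -0.2461]; 0.715 [-0.5904 -0.2433]; 0.73 [-0.5861 -0.2446]; 0.745 [-0.4995 -0.2436]; 0.76 [-0.5293 -0.2421]; 0.775 [-0.5614 -0.2432]; 
front fit [-0.01956484  0.62571466]
mug (array([ 453. , -108.7]), array([98.6, 76.8]), 25.73, np.int64(461)) 0.10158716956010587
timer (array([449. , 110.5]), array([52.8, 55.3]), 44.05, np.int64(203)) 0.0613090865798334
0.03 [(-590, 648), (-590, 651), (-590, 653), (-589, 645), (-589, 649), (-589, 650), (-588, 645), (-588, 639), (-588, 655), (-588, 656), (-588, 649), (-588, 647), (-588, 660), (-588, 653), (-588, 657), (-588, 644), (-588, 644), (-588, 645), (-588, 651), (-588, 642), (-588, 660), (-587, 659), (-587, 649), (-587, 643), (-587, 659), (-587, 653), (-587, 659), (-587, 651), (-587, 649), (-587, 640), (-587, 644), (-587, 659), (-587, 658), (-586, 642), (-586, 656), (-586, 652), (-586, 653), (-586, 655), (-586, 643), (-586, 6
[... 8539 characters left out ...]
-391, 641), (-391, 644), (-390, 647), (-389, 639), (-389, 637), (-389, 637), (-388, 638), (-388, 635), (-388, 637), (-387, 637), (-386, 638), (-384, 637), (-383, 637), (-383, 637), (-382, 638), (-382, 637), (-271, 642), (-271, 648), (-270, 652), (-270, 640), (-269, 635), (-269, 638), (-269, 646), (-269, 638), (-268, 641), (-268, 635), (-268, 644), (-268, 635), (-267, 635), (-267, 648), (-266, 648), (-266, 639), (-266, 642), (-266, 642), (-265, 645), (-265, 634), (-265, 639), (-265, 646), (-265, 637), (-265, 652), (-265, 637), (-264, 640), (-263, 643), (-261, 635), (-261, 636), (-261, 635), (-261, 635), (-261, 636), (-258, 634), (-257, 635), (-257, 635), (-257, 634), (-256, 635), (-255, 636)]
```

```bash
python3 - <<'E'
from h import *
T=dict(np.load("top0.npz"));S=dict(np.load("side0.npz"))
Wt=cloud(T);Ws=cloud(S)
# board in side cloud: y extent along front strip
m=(abs(Ws[...,2]-.122)<.004)&(Ws[...,0]>.6)&(Ws[...,0]<.8)&(Ws[...,1]>-.65)&(Ws[...,1]<-.2)
q=Ws[m]
for x in np.arange(.64,.74,.015):
    s=q[abs(q[:,0]-x)<.006]; print(np.round(x,3),np.round(np.sort(s[:,1])[[0,2,-3,-1]],4))
print("board z side",np.median(q[:,2]),"top",np.median(Wt[(abs(Wt[...,2]-.1235)<.006)&(Wt[...,0]>.6)][:,2]))
# box right (long) face in side: fit line y(x)
m=(Ws[...,2]>.015)&(Ws[...,2]<.06)&(Ws[...,0]>.41)&(Ws[...,0]<.54)&(Ws[...,1]>-.40)&(Ws[...,1]<-.34)
p=Ws[m];a=np.polyfit(p[:,0],p[:,1],1);print("box right face side",a,"y at .4725",np.polyval(a,.4725),m.sum(),"yaw deg",np.degrees(np.arctan(a[0])))
m=(abs(Wt[...,2]-.071)<.006)&(Wt[...,1]<-.24)&(Wt[...,1]>-.39)&(Wt[...,0]<.58)&(Wt[...,0]>.36)
b=cv2.boxPoints(cv2.minAreaRect((Wt[m][:,:2]*1000).astype(np.float32)));print("box corners top",b.round(1))
# left upright inner face and back rail seen in side view
for n,(y0,y1) in dict(leftU=(-.29,-.24),mid=(-.41,-.37)).items():
    m=(Ws[...,2]>.02)&(Ws[...,2]<.09)&(Ws[...,0]>.65)&(Ws[...,0]<.80)&(Ws[...,1]>y0)&(Ws[...,1]<y1)
    p=Ws[m];a=np.polyfit(p[:,0],p[:,1],1);print(n,m.sum(),a,"y at .65,.72",np.polyval(a,[.645,.72]).round(4))
# projected hypothesised upright edges in side pixel coordinates
for yc in(-.3165,-.3235):
    print(yc,[proj(S,[.634+.0*k,yc+d,.06]).round(1).tolist() for d in(.07,.056,-.056,-.07) for k in[0]])
g=cv2.cvtColor(S["color"],cv2.COLOR_RGB2GRAY); 
for y in(205,215,225,235,245):print(y,g[y,296:344].tolist())
E
```

```text
0.64 [-0.596  -0.5929 -0.2535 -0.2472]
0.655 [-0.5949 -0.5933 -0.2519 -0.2486]
0.67 [-0.5945 -0.5929 -0.2538 -0.2482]
0.685 [-0.5932 -0.5931 -0.2562 -0.2538]
0.7 [-0.5929 -0.5924 -0.2538 -0.2499]
0.715 [-0.5931 -0.5921 -0.2525 -0.2479]
0.73 [-0.5942 -0.5924 -0.2544 -0.2518]
board z side 0.12181222601927007 top 0.12365394925663017
box right face side [-0.10964132 -0.31610812] y at .4725 -0.36791364145927763 860 yaw deg -6.256992811489115
box corners top [[ 386.3 -356.9]
 [ 535.  -374.6]
 [ 546.9 -274.2]
 [ 398.2 -256.6]]
leftU 251 [ 0.02723394 -0.28473992] y at .65,.72 [-0.2672 -0.2651]
mid 293 [ 0.02718012 -0.4108528 ] y at .65,.72 [-0.3933 -0.3913]
-0.3165 [[302.4, 219.4], [304.7, 221.6], [324.8, 240.9], [327.6, 243.5]]
-0.3235 [[303.6, 220.5], [305.9, 222.7], [326.2, 242.2], [328.9, 244.8]]
205 [101, 98, 97, 95, 98, 101, 94, 88, 71, 59, 59, 68, 77, 100, 128, 150, 163, 172, 172, 174, 173, 171, 170, 167, 165, 164, 167, 168, 169, 167, 171, 167, 172, 175, 174, 178, 172, 176, 174, 175, 177, 181, 180, 178, 178, 173, 170, 169]
215 [98, 99, 96, 97, 101, 99, 95, 97, 83, 70, 64, 74, 75, 77, 73, 76, 73, 70, 66, 64, 61, 57, 58, 66, 81, 101, 126, 151, 161, 169, 171, 169, 167, 168, 166, 164, 169, 164, 164, 162, 163, 165, 165, 166, 170, 168, 173, 173]
225 [135, 143, 147, 148, 152, 154, 149, 127, 82, 60, 70, 68, 73, 69, 67, 71, 71, 67, 68, 65, 68, 69, 68, 68, 71, 71, 70, 67, 69, 73, 67, 64, 63, 61, 59, 67, 80, 99, 125, 145, 162, 169, 168, 168, 167, 167, 168, 168]
235 [203, 197, 205, 213, 215, 209, 191, 150, 98, 73, 74, 76, 80, 76, 73, 76, 75, 75, 73, 73, 74, 69, 69, 71, 73, 72, 71, 72, 71, 73, 70, 71, 62, 67, 67, 70, 78, 75, 77, 75, 77, 72, 68, 64, 62, 57, 59, 67]
245 [218, 217, 220, 218, 220, 219, 219, 217, 218, 217, 219, 221, 219, 218, 219, 220, 217, 220, 219, 221, 219, 220, 217, 217, 220, 216, 219, 219, 219, 213, 201, 161, 101, 67, 64, 69, 68, 72, 66, 67, 70, 70, 72, 72, 75, 72, 69, 72]
```

Cameras agree on the lid at (0.5055, 0.291) with yaw about -30.5°, plate top z 0.030 and handle top 0.048. The box is at (0.4665, -0.3155), yaw about -6.6°. The bay centre y is about -0.320 and its mouth x about 0.632, with shelf yaw about +1.2°. First move is to turn the tool onto the lid's yaw, with a planner helper for the rest.

```bash
cat > plan.py <<'E'
import sys,numpy as np
from scipy.spatial.transform import Rotation as R
from station import env
# plan.py x y z yawdeg : remaining shift in current tool axes (units of 0.02 m) and turn (units of 0.08 rad)
s=env.sense();Q=R.from_quat(s["tool_rot"]);M=Q.as_matrix()
print("t",round(s["t"],2),"tcp",s["tcp_pos"].round(4),"yaw",round(np.degrees(np.arctan2(M[1,0],M[0,0])),2),"tilt",round(np.degrees(np.arccos(-M[2,2])),2),"F",s["wrist_force"].round(1),"gap",round(s["finger_gap"],4),"gf",round(s["gripper_force"],1))
if len(sys.argv)>4:
    a=[float(v) for v in sys.argv[1:5]];h=np.radians(a[3])/2
    G=R.from_quat([np.cos(h),np.sin(h),0,0]);d=Q.inv().apply(np.array(a[:3])-s["tcp_pos"])/.02
    print("shift units",d.round(2),"turn units",((Q.inv()*G).as_rotvec()/.08).round(2))
E
for i in 1 2 3; do :; done
python3 -m creep '[[0,0,0,0,0,0.775,1],[0,0,0,0,0,0.775,1],[0,0,0,0,0,0.775,1],[0,0,0,0,0,0.775,1],[0,0,0,0,0,0.775,1]]'
python3 -m creep '[[0,0,0,0,0,0.775,1],[0,0,0,0,0,0.775,1],[0,0,0,0,0,0.775,1],[0,0,0,0,0,0.775,1],[0,0,0,0,0,0.775,1]]'
python3 -m creep '[[0,0,0,0,0,0.775,0.2],[0,0,0,0,0,0.775,0.2],[0,0,0,0,0,0.775,0.2],[0,0,0,0,0,0.775,0.2],[0,0,0,0,0,0.775,0.2]]'
python3 plan.py 0.5055 0.291 0.2 -30.5
```

```text
t: 0.6
tcp_pos: [0.221, -0.5303, 0.2017]
tool_rot: [0.999, 0.041, -0.0, -0.001]
wrist_force: [-0.1, -0.1, -0.3]
finger_gap: 0.0854
gripper_force: 0.0
t: 1.1
tcp_pos: [0.221, -0.5303, 0.2017]
tool_rot: [0.994, -0.114, -0.0, -0.001]
wrist_force: [0.5, -0.4, -0.7]
finger_gap: 0.0856
gripper_force: 0.0
t: 1.6
tcp_pos: [0.221, -0.5303, 0.2016]
tool_rot: [0.964, -0.266, -0.0, -0.001]
wrist_force: [0.6, 0.6, -0.3]
finger_gap: 0.0514
gripper_force: 0.0
t 1.6 tcp [ 0.221  -0.5303  0.2016] yaw -30.81 tilt 0.08 F [ 0.6  0.6 -0.3] gap 0.0514 gf 0.0
shift units [ -8.82 -42.55   0.14] turn units [-0.01  0.01 -0.07]
```

```bash

python3 -m creep '[[-0.2,-0.95,0,0,0,0,0.2],[-0.2,-0.95,0,0,0,0,0.2],[-0.2,-0.95,0,0,0,0,0.2],[-0.2,-0.95,0,0,0,0,0.2],[-0.2,-0.95,0,0,0,0,0.2]]' >/dev/null
python3 -m creep '[[-0.2,-0.95,0,0,0,0,0.2],[-0.2,-0.95,0,0,0,0,0.2],[-0.2,-0.95,0,0,0,0,0.2],[-0.2,-0.95,0,0,0,0,0.2],[-0.2,-0.95,0,0,0,0,0.2]]' >/dev/null
python3 -m creep '[[-0.2,-0.95,0,0,0,0,0.2],[-0.2,-0.95,0,0,0,0,0.2],[-0.2,-0.95,0,0,0,0,0.2],[-0.2,-0.95,0,0,0,0,0.2],[-0.2,-0.95,0,0,0,0,0.2]]' >/dev/null
python3 plan.py 0.5055 0.291 0.2 -30.5
python3 -m creep '[[-0.2,-0.95,0,0,0,0,0.2],[-0.2,-0.95,0,0,0,0,0.2],[-0.2,-0.95,0,0,0,0,0.2],[-0.2,-0.95,0,0,0,0,0.2],[-0.2,-0.95,0,0,0,0,0.2]]' >/dev/null
python3 -m creep '[[-0.2,-0.95,0,0,0,0,0.2],[-0.2,-0.95,0,0,0,0,0.2],[-0.2,-0.95,0,0,0,0,0.2],[-0.2,-0.95,0,0,0,0,0.2],[-0.2,-0.95,0,0,0,0,0.2]]' >/dev/null
python3 -m creep '[[-0.2,-0.95,0,0,0,0,0.2],[-0.2,-0.95,0,0,0,0,0.2],[-0.2,-0.95,0,0,0,0,0.2],[-0.2,-0.95,0,0,0,0,0.2],[-0.2,-0.95,0,0,0,0,0.2]]' >/dev/null
python3 plan.py 0.5055 0.291 0.2 -30.5
```

```text
t 3.1 tcp [ 0.3152 -0.2535  0.2024] yaw -30.65 tilt 0.02 F [-0.2  0.1 -0.3] gap 0.0514 gf 0.0
shift units [ -5.69 -28.27   0.12] turn units [ 0.   -0.   -0.03]
t 4.6 tcp [0.4084 0.0222 0.2025] yaw -30.64 tilt 0.02 F [-0.1  0.1  0.4] gap 0.0514 gf 0.0
shift units [ -2.68 -14.04   0.12] turn units [-0.   -0.01 -0.03]
```

```bash

python3 -m creep '[[-0.18,-0.935,0,0,0,0,0.2],[-0.18,-0.935,0,0,0,0,0.2],[-0.18,-0.935,0,0,0,0,0.2],[-0.18,-0.935,0,0,0,0,0.2],[-0.18,-0.935,0,0,0,0,0.2]]' >/dev/null
python3 -m creep '[[-0.18,-0.935,0,0,0,0,0.2],[-0.18,-0.935,0,0,0,0,0.2],[-0.18,-0.935,0,0,0,0,0.2],[-0.18,-0.935,0,0,0,0,0.2],[-0.18,-0.935,0,0,0,0,0.2]]' >/dev/null
python3 -m creep '[[-0.18,-0.935,0.5,0,0,0,0.2],[-0.18,-0.935,0.5,0,0,0,0.2],[-0.18,-0.935,0.5,0,0,0,0.2],[-0.18,-0.935,0.5,0,0,0,0.2],[-0.18,-0.935,0.5,0,0,0,0.2]]' >/dev/null
python3 -m creep '[[0,0,0.9,0,0,0,0.2],[0,0,0.9,0,0,0,0.2],[0,0,0.8,0,0,0,0.2],[0,0,0,0,0,0,0.2],[0,0,0,0,0,0,0.2]]' >/dev/null
python3 plan.py 0.5055 0.291 0.044 -30.5
python3 - <<'E'
from station import env
from h import *
a=env.get_image("side");b=env.get_image("top")
A=cv2.resize(a["color"][130:200,160:260],None,fx=5,fy=5,interpolation=cv2.INTER_CUBIC);B=cv2.resize(b["color"][165:245,130:210],None,fx=4,fy=4,interpolation=cv2.INTER_CUBIC)
B=cv2.copyMakeBorder(B,0,30,0,0,cv2.BORDER_CONSTANT);cv2.imwrite("pics/g1.png",np.hstack([A[:,:480],B[:350]])[...,::-1])
E
```

```text
t 6.6 tcp [0.5047 0.2899 0.1005] yaw -30.64 tilt 0.03 F [-0.3 -0.9  0. ] gap 0.0514 gf 0.0
shift units [ 0.01 -0.07  2.82] turn units [ 0.01  0.   -0.03]
```

View pics/g1.png

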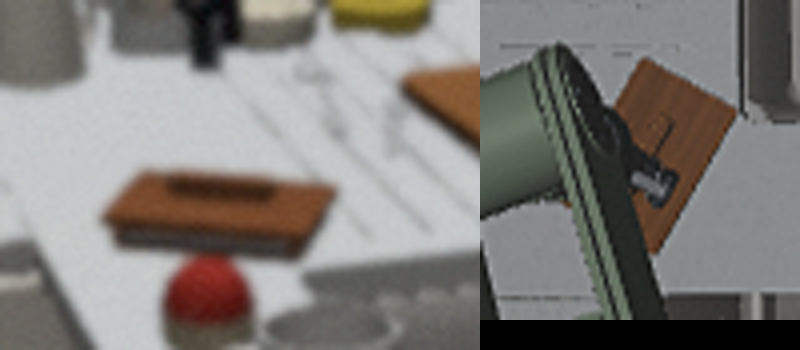

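Side crop: the fingertip shows at px (201,143), above the lid handle at px (204,168). In the top crop the finger is at px (174,211), over the lid with the bar partly visible. I'll check this numerically by projecting.

```bash
python3 - <<'E'
from h import *
T=dict(np.load("top0.npz"));S=dict(np.load("side0.npz"))
for n,P in dict(tcp=[.5047,.2899,.1005],tip=[.5047,.2899,.0895],handletop=[.5055,.291,.048]).items(): print(n,proj(S,P).round(1),proj(T,P).round(1))
# handle detection in initial colour: dark/brown bar by depth in top, by colour centroid in side
Ws=cloud(S);m=(Ws[...,2]>.04)&(Ws[...,2]<.055)&(Ws[...,0]>.44)&(Ws[...,0]<.58)&(Ws[...,1]>.23)&(Ws[...,1]<.36)
r,c=np.nonzero(m);print("side handle top px",c.mean(),r.mean(),m.sum(),Ws[m].mean(0))
m=(Ws[...,2]>.022)&(Ws[...,2]<.036)&(Ws[...,0]>.40)&(Ws[...,0]<.62)&(Ws[...,1]>.19)&(Ws[...,1]<.40);print("plate",rect(Ws,m),np.median(Ws[m][:,2]))
E
```

```text
tcp [202.9 150. ] [167.5 203.2]
tip [203. 153.] [168.2 203.2]
handletop [203.4 164.1] [170.6 203.3]
side handle top px 204.3653846153846 165.6153846153846 52 [0.50704984 0.28411872 0.04456583]
plate (array([507.3, 287.1]), array([113.9, 150.5]), 59.16, np.int64(406)) 0.027643324973155713
```

```bash

python3 -m creep '[[0,0,0.8,0,0,0,0.2],[0,0,0.8,0,0,0,0.2],[0,0,0.6,0,0,0,0.2],[0,0,0.3,0,0,0,0.2],[0,0,0.25,0,0,0,0.2]]' 60
python3 -m creep '[[0,0,0,0,0,0,-1],[0,0,0,0,0,0,-1],[0,0,0,0,0,0,-1],[0,0,0,0,0,0,-1],[0,0,0,0,0,0,-1]]' 60
python3 -m creep '[[0,0,0,0,0,0,-1],[0,0,0,0,0,0,-1],[0,0,-0.3,0,0,0,-1],[0,0,-0.3,0,0,0,-1],[0,0,-0.3,0,0,0,-1]]'
```

```text
t: 7.2
tcp_pos: [0.5055, 0.2896, 0.0454]
tool_rot: [0.964, -0.264, 0.0, -0.0]
wrist_force: [0.7, -0.4, 0.5]
finger_gap: 0.0513
gripper_force: 0.0
t: 7.7
tcp_pos: [0.5055, 0.2897, 0.0458]
tool_rot: [0.964, -0.264, 0.0, -0.0]
wrist_force: [-0.3, 0.9, 0.9]
finger_gap: 0.0001
gripper_force: 0.0
t: 8.2
tcp_pos: [0.5056, 0.2897, 0.0642]
tool_rot: [0.964, -0.264, 0.0, -0.0]
wrist_force: [0.6, -0.4, 0.4]
finger_gap: 0.0
gripper_force: 0.0
```

The fingers closed on nothing (gap 0), so the tool isn't where the lid is. I'll look again.

```bash
python3 plan.py; python3 - <<'E'
from station import env
from h import *
a=env.get_image("side");b=env.get_image("top");np.savez("side1.npz",**a);np.savez("top1.npz",**b)
A=cv2.resize(a["color"][100:200,130:260],None,fx=3.5,fy=3.5,interpolation=cv2.INTER_CUBIC);B=cv2.resize(b["color"][165:265,130:230],None,fx=3.5,fy=3.5,interpolation=cv2.INTER_CUBIC)
cv2.imwrite("pics/g2.png",np.hstack([A,B])[...,::-1])
p=env.sense()["tcp_pos"];print(proj(a,p).round(1),proj(b,p).round(1))
W=cloud(a);d=np.load("side0.npz")["depth"];m=(abs(a["depth"]-d)>.02)&(W[...,1]>.2)&(W[...,2]<.3)
i=np.argsort(W[m][:,2])[:15];print(W[m][i].round(3).tolist())
for n in("side","top"):
    d0=dict(np.load(n+"0.npz"));d1=dict(np.load(n+"1.npz"));W=cloud(d1)
    m=(W[...,2]>.02)&(W[...,2]<.036)&(W[...,0]>.40)&(W[...,0]<.62)&(W[...,1]>.19)&(W[...,1]<.40);print(n,rect(W,m))
E
```

```text
t 8.2 tcp [0.5056 0.2897 0.0642] yaw -30.66 tilt 0.04 F [ 0.6 -0.4  0.4] gap 0.0 gf 0.0
[203.6 159.6] [169.7 202.9]
[[0.17, 0.505, -0.912], [-0.236, 0.514, -0.912], [0.391, 0.939, -0.904], [0.378, 0.828, -0.901], [0.394, 0.952, -0.9], [0.153, 0.491, -0.896], [0.319, 0.302, -0.894], [0.279, 0.493, -0.894], [-0.228, 0.491, -0.893], [0.398, 0.278, -0.893], [0.26, 0.483, -0.892], [0.396, 0.306, -0.89], [0.28, 0.31, -0.879], [0.386, 0.296, -0.879], [0.426, 0.287, -0.877]]
side (array([505.3, 286.6]), array([105.9, 151.5]), 58.23, np.int64(423))
top (array([505.8, 290.9]), array([100.5, 149.8]), 60.13, np.int64(580))
```

View pics/g2.png

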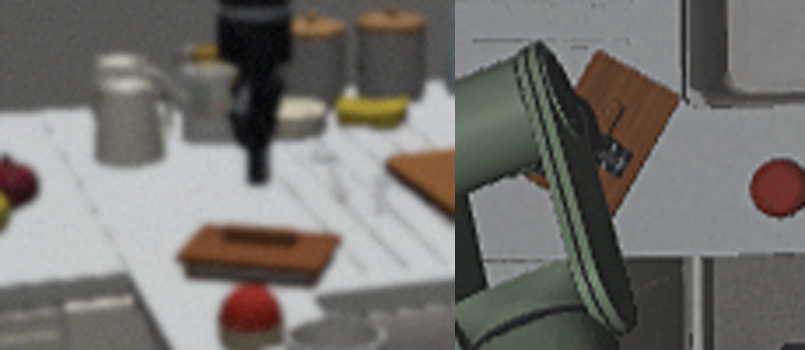

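```bash
python3 - <<'E'
from h import *
a=dict(np.load("side1.npz"));W=cloud(a)
for r in(140,143,146,149,151,152,153): print(r,[W[r,c].round(3).tolist() for c in(202,204)])
b=dict(np.load("top1.npz"));W=cloud(b)
for r in(204,207,210,213,216): print(r,[W[r,c].round(3).tolist() for c in(171,173,175,177,179)])
E
```

```text
140 [[0.494, 0.258, 0.147], [0.501, 0.256, 0.147]]
143 [[0.498, 0.274, 0.131], [0.504, 0.271, 0.132]]
146 [[0.498, 0.276, 0.12], [0.503, 0.268, 0.122]]
149 [[0.498, 0.278, 0.109], [0.504, 0.273, 0.11]]
151 [[0.498, 0.279, 0.101], [0.505, 0.276, 0.101]]
152 [[0.5, 0.287, 0.095], [0.505, 0.276, 0.098]]
153 [[0.501, 0.29, 0.09], [0.506, 0.281, 0.092]]
204 [[0.499, 0.257, 0.197], [0.5, 0.258, 0.164], [0.503, 0.279, 0.031], [0.503, 0.271, 0.036], [0.503, 0.265, 0.031]]
207 [[0.49, 0.255, 0.209], [0.49, 0.254, 0.183], [0.49, 0.248, 0.183], [0.49, 0.241, 0.185], [0.492, 0.265, 0.027]]
210 [[0.481, 0.257, 0.199], [0.48, 0.251, 0.196], [0.48, 0.246, 0.191], [0.48, 0.24, 0.189], [0.48, 0.235, 0.186]]
213 [[0.471, 0.293, 0.031], [0.471, 0.254, 0.182], [0.471, 0.246, 0.191], [0.471, 0.241, 0.188], [0.471, 0.264, 0.033]]
216 [[0.464, 0.213, 0.4], [0.461, 0.286, 0.033], [0.46, 0.28, 0.026], [0.46, 0.273, 0.028], [0.46, 0.265, 0.032]]
```

```bash
python3 - <<'E'
from h import *
a=dict(np.load("side0.npz"));W=cloud(a)
m=np.zeros(a["depth"].shape,bool);m[150:235,135:195]=1
m&=(W[...,1]<-.40)&(W[...,1]>-.65)&(W[...,0]>.1)&(W[...,0]<.35);p=W[m];print(m.sum())
for z in np.arange(.17,.34,.01):
    s=p[abs(p[:,2]-z)<.005]
    if len(s): print(z.round(3),len(s),s.min(0).round(3)[:2],s.max(0).round(3)[:2])
E
```

```text
3293
0.24 16 [ 0.196 -0.577] [ 0.248 -0.487]
0.25 106 [ 0.193 -0.586] [ 0.249 -0.486]
0.26 138 [ 0.193 -0.588] [ 0.249 -0.486]
0.27 141 [ 0.193 -0.588] [ 0.249 -0.486]
0.28 119 [ 0.191 -0.588] [ 0.249 -0.483]
0.29 169 [ 0.182 -0.605] [ 0.259 -0.469]
0.3 260 [ 0.183 -0.605] [ 0.26  -0.464]
0.31 289 [ 0.183 -0.604] [ 0.26  -0.465]
0.32 302 [ 0.184 -0.603] [ 0.259 -0.471]
0.33 325 [ 0.184 -0.602] [ 0.26  -0.472]
```

Side depth shows the true fingertip about 38 mm higher than the reported TCP implies. This was also true at the start, so it is a constant offset along the tool: shut tip ≈ TCP z + 0.028. I'll correct for that and go lower, watching the force.

```bash

python3 -m creep '[[0,0,0,0,0,0,0.2],[0,0,0,0,0,0,0.2],[0,0,0.6,0,0,0,0.2],[0,0,0.8,0,0,0,0.2],[0,0,0.7,0,0,0,0.2]]' 60
python3 -m creep '[[0,0,0.35,0,0,0,0.2],[0,0,0.2,0,0,0,0.2],[0,0,0.15,0,0,0,0.2],[0,0,0,0,0,0,0.2],[0,0,0,0,0,0,0.2]]' 60
python3 plan.py 0.5055 0.291 0.006 -30.5
```

```text
t: 8.8
tcp_pos: [0.5045, 0.2892, 0.0196]
tool_rot: [0.964, -0.264, -0.001, 0.0]
wrist_force: [-1.0, 0.1, 0.1]
finger_gap: 0.0513
gripper_force: 0.0
t: 9.3
tcp_pos: [0.5058, 0.2898, 0.0079]
tool_rot: [0.964, -0.264, 0.0, -0.0]
wrist_force: [0.2, -0.6, -0.7]
finger_gap: 0.0514
gripper_force: 0.0
t 9.3 tcp [0.5058 0.2898 0.0079] yaw -30.67 tilt 0.06 F [ 0.2 -0.6 -0.7] gap 0.0514 gf 0.0
shift units [-0.04 -0.05  0.1 ] turn units [-0.01 -0.01 -0.04]
```

```bash

python3 -m creep '[[0,0,0.1,0,0,0,-1],[0,0,0,0,0,0,-1],[0,0,0,0,0,0,-1],[0,0,0,0,0,0,-1],[0,0,0,0,0,0,-1]]' 60
```

```text
t: 9.8
tcp_pos: [0.5057, 0.2898, 0.0059]
tool_rot: [0.964, -0.264, 0.0, -0.0]
wrist_force: [0.1, 0.6, 3.6]
finger_gap: 0.0119
gripper_force: 61.5
```

```bash

python3 -m creep '[[0,0,-0.3,0,0,0,-1],[0,0,-0.6,0,0,0,-1],[0,0,-0.9,0,0,0,-1],[0,0,-1,0,0,0,-1],[0,0,-1,0,0,0,-1]]'
python3 -m creep '[[0,0,-1,0,0,-0.7,-1],[0,0,-1,0,0,-0.8,-1],[0,0,-0.8,0,0,-0.8,-1],[0,0,-0.4,0,0,-0.8,-1],[0,0,0,0,0,-0.8,-1]]'
python3 -m creep '[[0,0,0,0,0,-0.8,-1],[0,0,0,0,0,-0.6,-1],[0,0,0,0,0,0,-1],[0,0,0,0,0,0,-1],[0,0,0,0,0,0,-1]]'
python3 plan.py 0.4665 -0.3155 0.15 -6.6
python3 - <<'E'
from station import env
from h import *
a=env.get_image("side");b=env.get_image("top");np.savez("side2.npz",**a);np.savez("top2.npz",**b)
A=cv2.resize(a["color"][90:200,130:260],None,fx=3.2,fy=3.2,interpolation=cv2.INTER_CUBIC);B=cv2.resize(b["color"][155:265,120:230],None,fx=3.2,fy=3.2,interpolation=cv2.INTER_CUBIC)
cv2.imwrite("pics/g3.png",np.hstack([A,B])[...,::-1])
E
```

```text
t: 10.3
tcp_pos: [0.5049, 0.2893, 0.0824]
tool_rot: [0.964, -0.264, -0.0, 0.0]
wrist_force: [0.7, 0.6, -1.2]
finger_gap: 0.0121
gripper_force: 60.9
t: 10.8
tcp_pos: [0.5063, 0.2899, 0.148]
tool_rot: [0.994, -0.11, 0.002, -0.001]
wrist_force: [-1.1, 0.8, -1.6]
finger_gap: 0.0125
gripper_force: 60.9
t: 11.3
tcp_pos: [0.5051, 0.2895, 0.1455]
tool_rot: [0.998, -0.056, -0.0, 0.0]
wrist_force: [-0.6, 0.1, -2.0]
finger_gap: 0.0126
gripper_force: 60.9
t 11.3 tcp [0.5051 0.2895 0.1455] yaw -6.41 tilt 0.0 F [-0.6  0.1 -2. ] gap 0.0126 gf 60.9
shift units [ 1.46 30.28 -0.22] turn units [0.   0.   0.04]
```

View pics/g3.png

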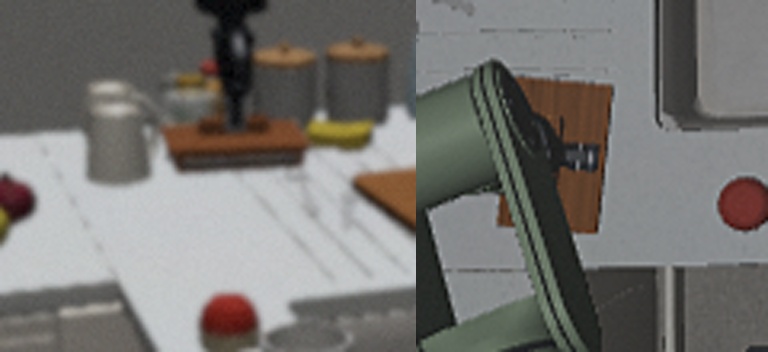

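The lid hangs level in the fingers: its plate is at side crop (235,150), and in the top crop its yaw already matches the box. I'll carry it over the box.

```bash

python3 -m creep '[[0.04,0.4,0,0,0,0,-1],[0.04,0.8,0,0,0,0,-1],[0.04,0.92,0,0,0,0,-1],[0.04,0.92,0,0,0,0,-1],[0.04,0.92,0,0,0,0,-1]]' >/dev/null
python3 -m creep '[[0.04,0.92,0,0,0,0,-1],[0.04,0.92,0,0,0,0,-1],[0.04,0.92,0,0,0,0,-1],[0.04,0.92,0,0,0,0,-1],[0.04,0.92,0,0,0,0,-1]]' >/dev/null
python3 -m creep '[[0.04,0.92,0,0,0,0,-1],[0.04,0.92,0,0,0,0,-1],[0.04,0.92,0,0,0,0,-1],[0.04,0.92,0,0,0,0,-1],[0.04,0.92,0,0,0,0,-1]]' >/dev/null
python3 -m creep '[[0.04,0.92,0,0,0,0,-1],[0.04,0.92,0,0,0,0,-1],[0.04,0.92,0,0,0,0,-1],[0.04,0.92,0,0,0,0,-1],[0.04,0.92,0,0,0,0,-1]]' >/dev/null
python3 -m creep '[[0.04,0.92,0,0,0,0,-1],[0.04,0.92,0,0,0,0,-1],[0.04,0.92,0,0,0,0,-1],[0.04,0.92,0,0,0,0,-1],[0.04,0.92,0,0,0,0,-1]]' >/dev/null
python3 -m creep '[[0.04,0.92,0,0,0,0,-1],[0.04,0.92,0,0,0,0,-1],[0.04,0.92,0,0,0,0,-1],[0.04,0.92,0,0,0,0,-1],[0.04,0.92,0,0,0,0,-1]]'
python3 plan.py 0.4665 -0.3155 0.12 -6.6
```

```text
t: 14.4
tcp_pos: [0.4681, -0.2505, 0.1454]
tool_rot: [0.998, -0.056, -0.0, 0.0]
wrist_force: [0.1, 0.4, -1.7]
finger_gap: 0.0121
gripper_force: 60.9
t 14.4 tcp [ 0.4681 -0.2505  0.1454] yaw -6.42 tilt 0.03 F [ 0.1  0.4 -1.7] gap 0.0121 gf 60.9
shift units [0.29 3.24 1.27] turn units [0.   0.01 0.04]
```

```bash

python3 -m creep '[[0.05,0.85,0.3,0,0,0,-1],[0.05,0.85,0.3,0,0,0,-1],[0.05,0.7,0.3,0,0,0,-1],[0.05,0.4,0.3,0,0,0,-1],[0.05,0.2,0.2,0,0,0,-1]]' >/dev/null
python3 -m creep '[[0,0,0,0,0,0,-1],[0,0,0,0,0,0,-1],[0,0,0,0,0,0,-1],[0,0,0,0,0,0,-1],[0,0,0,0,0,0,-1]]'
cat > meas.py <<'E'
from station import env
from h import *
import sys
s=env.sense()
for n in("side","top"):
    d=env.get_image(n);np.savez(n+"3.npz",**d);W=cloud(d)
    roi=(W[...,0]>.36)&(W[...,0]<.60)&(W[...,1]>-.42)&(W[...,1]<-.22)
    zt=float(sys.argv[1])
    m=roi&(abs(W[...,2]-zt)<.006);print(n,"plate",rect(W,m) if m.sum()>9 else m.sum(),np.median(W[m][:,2]).round(4))
    p=W[m][:,:2]; a=np.radians(-6.6);u=np.array([np.cos(a),np.sin(a)]);v=np.array([-u[1],u[0]])
    print("  along",np.percentile(p@u,[1,99]).round(4),"across",np.percentile(p@v,[1,99]).round(4))
print("box centre along/across",(np.array([.4665,-.3155])@u).round(4),(np.array([.4665,-.3155])@v).round(4),"tcp",(s["tcp_pos"][:2]@u).round(4),(s["tcp_pos"][:2]@v).round(4))
E
python3 plan.py 0.4665 -0.3155 0.12 -6.6;python3 meas.py 0.144
python3 - <<'E'
import numpy as np,cv2
A=dict(np.load("side3.npz"))["color"][180:290,190:320];B=dict(np.load("top3.npz"))["color"][165:250,300:400]
A=cv2.resize(A,None,fx=3.2,fy=3.2,interpolation=cv2.INTER_CUBIC);B=cv2.resize(B,(380,A.shape[0]*1),interpolation=cv2.INTER_CUBIC)
cv2.imwrite("pics/g4.png",np.hstack([A,B])[...,::-1])
E
```

```text
t: 15.4
tcp_pos: [0.4678, -0.3089, 0.1178]
tool_rot: [0.998, -0.055, 0.0, 0.0]
wrist_force: [-0.6, -0.4, -2.4]
finger_gap: 0.0124
gripper_force: 60.9
t 15.4 tcp [ 0.4678 -0.3089  0.1178] yaw -6.34 tilt 0.04 F [-0.6 -0.4 -2.4] gap 0.0124 gf 60.9
shift units [-0.03  0.33 -0.11] turn units [ 0.   -0.01  0.06]
side plate (array([ 467.2, -312.3]), array([104.6, 149.1]), 84.71, np.int64(949)) 0.1406
  along [0.4268 0.5731] across [-0.3065 -0.2078]
top plate (array([ 467.5, -308.4]), array([100.3, 149.6]), 83.59, np.int64(646)) 0.1423
  along [0.4266 0.5738] across [-0.3006 -0.2034]
box centre along/across 0.4997 -0.2598 tcp 0.5002 -0.2531
```

View pics/g4.png

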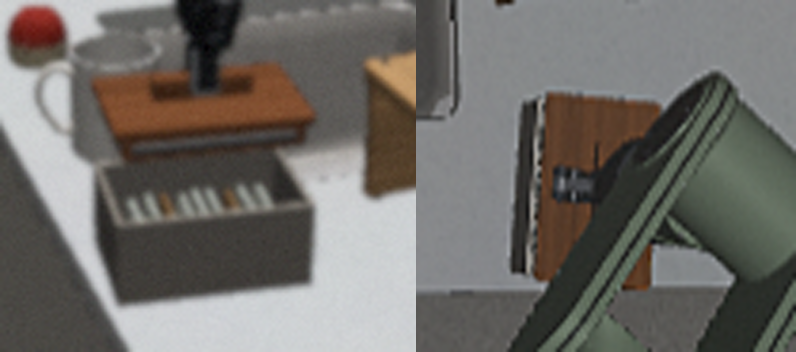

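```bash

python3 -m creep '[[-0.03,0.33,0,0,0,0.06,-1],[0,0,0.4,0,0,0,-1],[0,0,0.6,0,0,0,-1],[0,0,0.5,0,0,0,-1],[0,0,0.2,0,0,0,-1]]'
python3 -m creep '[[0,0,0.1,0,0,0,-1],[0,0,0.1,0,0,0,-1],[0,0,0.1,0,0,0,-1],[0,0,0.1,0,0,0,-1],[0,0,0.1,0,0,0,-1]]'
python3 plan.py 0.4665 -0.3155 0.058 -6.6
```

```text
t: 16.0
tcp_pos: [0.4649, -0.3144, 0.0809]
tool_rot: [0.998, -0.058, -0.002, -0.001]
wrist_force: [-0.8, -0.3, -2.2]
finger_gap: 0.012
gripper_force: 61.0
t: 16.5
tcp_pos: [0.4664, -0.3158, 0.0736]
tool_rot: [0.998, -0.058, 0.0, 0.0]
wrist_force: [0.0, -0.3, -1.5]
finger_gap: 0.0125
gripper_force: 61.0
t 16.5 tcp [ 0.4664 -0.3158  0.0736] yaw -6.64 tilt 0.04 F [ 0.  -0.3 -1.5] gap 0.0125 gf 61.0
shift units [ 0.   -0.02  0.78] turn units [ 0.   -0.01 -0.01]
```

```bash

python3 -m creep '[[0,0,0.1,0,0,0,-1],[0,0,0.1,0,0,0,-1],[0,0,0.1,0,0,0,-1],[0,0,0.05,0,0,0,-1],[0,0,0,0,0,0,-1]]'
python3 -m creep '[[0,0,0.1,0,0,0,-1],[0,0,0.1,0,0,0,-1],[0,0,0.1,0,0,0,-1],[0,0,0,0,0,0,-1],[0,0,0,0,0,0,-1]]'
python3 plan.py 0.4665 -0.3155 0.058 -6.6
```

```text
t: 17.0
tcp_pos: [0.4672, -0.3159, 0.0681]
tool_rot: [0.998, -0.058, 0.001, 0.0]
wrist_force: [-0.4, 2.6, 6.0]
finger_gap: 0.0121
gripper_force: 62.0
t: 17.5
tcp_pos: [0.4672, -0.3159, 0.0623]
tool_rot: [0.998, -0.058, 0.001, 0.0]
wrist_force: [-1.3, 3.3, 8.3]
finger_gap: 0.012
gripper_force: 62.2
t 17.5 tcp [ 0.4672 -0.3159  0.0623] yaw -6.63 tilt 0.11 F [-1.3  3.3  8.3] gap 0.012 gf 62.2
shift units [-0.04 -0.01  0.22] turn units [ 0.01 -0.02 -0.01]
```

```bash

python3 -m creep '[[0,0,0.1,0,0,0,-1],[0,0,0.1,0,0,0,-1],[0,0,0.05,0,0,0,-1],[0,0,0,0,0,0,-1],[0,0,0,0,0,0,-1]]'
python3 plan.py 0.4665 -0.3155 0.058 -6.6; python3 meas.py 0.080
```

```text
t: 18.0
tcp_pos: [0.4673, -0.3159, 0.0579]
tool_rot: [0.998, -0.058, 0.001, 0.0]
wrist_force: [-2.7, 3.9, 10.7]
finger_gap: 0.012
gripper_force: 62.6
t 18.0 tcp [ 0.4673 -0.3159  0.0579] yaw -6.63 tilt 0.12 F [-2.7  3.9 10.7] gap 0.012 gf 62.6
shift units [-0.04 -0.02 -0.  ] turn units [ 0.01 -0.02 -0.01]
side plate (array([ 466.5, -319.2]), array([104.2, 149. ]), 83.67, np.int64(1095)) 0.0806
  along [0.426  0.5736] across [-0.3142 -0.2162]
top plate (array([ 467. , -315.6]), array([101.1, 149.5]), 83.35, np.int64(555)) 0.0821
  along [0.4265 0.5741] across [-0.3068 -0.21  ]
box centre along/across 0.4997 -0.2598 tcp 0.5005 -0.2601
```

```bash

python3 -m creep '[[0,0,0.1,0,0,0,-1],[0,0,0.05,0,0,0,-1],[0,0,0,0,0,0,-1],[0,0,0,0,0,0,-1],[0,0,0,0,0,0,-1]]'
python3 -m creep '[[0,0,0.1,0,0,0,-1],[0,0,0.05,0,0,0,-1],[0,0,0,0,0,0,-1],[0,0,0,0,0,0,-1],[0,0,0,0,0,0,-1]]'
```

```text
t: 18.6
tcp_pos: [0.4674, -0.316, 0.0578]
tool_rot: [0.998, -0.058, 0.001, 0.0]
wrist_force: [-7.2, 9.0, 25.8]
finger_gap: 0.0118
gripper_force: 64.6
t: 19.1
tcp_pos: [0.4674, -0.3161, 0.0577]
tool_rot: [0.998, -0.058, 0.001, 0.0]
wrist_force: [-14.0, 13.0, 42.4]
finger_gap: 0.0124
gripper_force: 66.7
```

Lid seats on a hard stop: z stays at 0.0577 while the force rises to 42 N, and the plate top measures about 0.082. I'll unload to a light press, then draw the box by the handle while squaring it to the bay.

```bash

python3 -m creep '[[0,0,-0.1,0,0,0,-1],[0,0,-0.1,0,0,0,-1],[0,0,-0.06,0,0,0,-1],[0,0,0,0,0,0,-1],[0,0,0,0,0,0,-1]]'
python3 -m creep '[[0.15,0.02,0,0,0,-0.17,-1],[0.15,0.02,0,0,0,-0.17,-1],[0.15,0.02,0,0,0,-0.17,-1],[0.15,0.02,0,0,0,-0.17,-1],[0.15,0.02,0,0,0,-0.17,-1]]'
python3 plan.py 0.50 -0.3213 0.058 1.2
```

```text
t: 19.6
tcp_pos: [0.4674, -0.3159, 0.0579]
tool_rot: [0.998, -0.058, 0.001, 0.0]
wrist_force: [-3.9, 4.6, 14.8]
finger_gap: 0.0124
gripper_force: 63.1
t: 20.1
tcp_pos: [0.4803, -0.3203, 0.0579]
tool_rot: [1.0, -0.024, -0.001, 0.001]
wrist_force: [-8.5, 1.5, 16.0]
finger_gap: 0.0121
gripper_force: 63.3
t 20.1 tcp [ 0.4803 -0.3203  0.0579] yaw -2.73 tilt 0.16 F [-8.5  1.5 16. ] gap 0.0121 gf 63.3
shift units [ 0.99  0.   -0.01] turn units [ 0.03  0.02 -0.86]
```

```bash

python3 -m creep '[[0.2,-0.01,-0.05,0,0,-0.17,-1],[0.2,-0.01,0,0,0,-0.17,-1],[0.2,-0.01,0,0,0,-0.17,-1],[0.2,-0.01,0,0,0,-0.17,-1],[0.18,0,0,0,0,-0.17,-1]]'
python3 -m creep '[[0,0,0,0,0,0,-1],[0,0,0,0,0,0,-1],[0,0,0,0,0,0,-1],[0,0,0,0,0,0,-1],[0,0,0,0,0,0,-1]]' >/dev/null
python3 plan.py 0.50 -0.3213 0.058 1.2
sed -i 's/-6.6)/float(sys.argv[2]))/; s/<.60)/<.62)/' meas.py; python3 meas.py 0.081 1.2
python3 - <<'E'
from h import *
S=dict(np.load("side3.npz"));W=cloud(S)
def face(n,x0,x1,y0,y1,z0=.02,z1=.06):
    m=(W[...,2]>z0)&(W[...,2]<z1)&(W[...,0]>x0)&(W[...,0]<x1)&(W[...,1]>y0)&(W[...,1]<y1)
    p=W[m];a=np.polyfit(p[:,0],p[:,1],1);r=p[:,1]-np.polyval(a,p[:,0]);k=abs(r)<.003;a=np.polyfit(p[k,0],p[k,1],1)
    print(n,k.sum(),"slope deg",np.degrees(np.arctan(a[0])).round(2),"y(mid)",np.polyval(a,(x0+x1)/2).round(4))
face("box right",.44,.56,-.40,-.35);face("midU right",.65,.75,-.41,-.375,.02,.09);face("leftU inner",.65,.72,-.29,-.25,.02,.09);face("rightU",.65,.77,-.61,-.57,.02,.09)
cv2.imwrite("pics/g5.png",cv2.resize(S["color"][170:310,200:360],None,fx=4,fy=4,interpolation=cv2.INTER_CUBIC)[...,::-1])
E
```

```text
t: 20.6
tcp_pos: [0.5, -0.3202, 0.0579]
tool_rot: [1.0, 0.01, -0.001, 0.001]
wrist_force: [-6.7, 0.3, 10.5]
finger_gap: 0.0123
gripper_force: 62.5
t 21.1 tcp [ 0.5007 -0.3203  0.0579] yaw 1.15 tilt 0.17 F [-4.2  0.8  8.7] gap 0.0123 gf 62.3
shift units [-0.04  0.05 -0.  ] turn units [ 0.04 -0.   -0.01]
side plate (array([ 500.1, -322.5]), array([150.4, 107.9]), 0.55, np.int64(1057)) 0.0806
  along [0.419  0.5667] across [-0.3849 -0.2854]
top plate (array([ 500.3, -319.7]), array([149.7, 101. ]), 1.28, np.int64(572)) 0.0824
  along [0.4198 0.5678] across [-0.3778 -0.2804]
box centre along/across 0.4598 -0.3252 tcp 0.4939 -0.3307
box right 623 slope deg 1.14 y(mid) -0.3716
midU right 272 slope deg 0.62 y(mid) -0.3923
leftU inner 219 slope deg 0.42 y(mid) -0.2662
rightU 1256 slope deg 0.93 y(mid) -0.5858
```

View pics/g5.png

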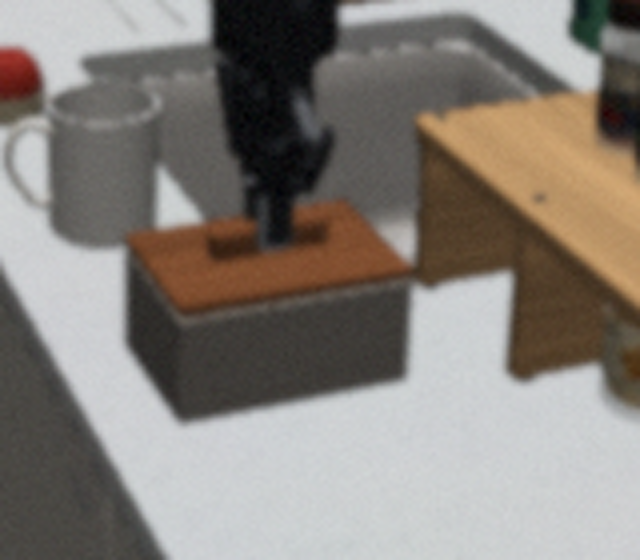

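The lidded box stands square in front of the bay; the near-side lower corner is at crop (183,418) and the bay mouth spans crop (418..515, 280..375). I'll draw it in along the bay axis.

```bash

python3 -m creep '[[0.27,0.01,0,0,0,0,-1],[0.27,0.01,0,0,0,0,-1],[0.27,0.01,0,0,0,0,-1],[0.27,0.01,0,0,0,0,-1],[0.27,0.01,0,0,0,0,-1]]'
python3 -m creep '[[0.27,0.01,0,0,0,0,-1],[0.27,0.01,0,0,0,0,-1],[0.27,0.01,0,0,0,0,-1],[0.27,0.01,0,0,0,0,-1],[0.27,0.01,0,0,0,0,-1]]'
python3 -m creep '[[0.27,0,0,0,0,0,-1],[0.27,0,0,0,0,0,-1],[0.27,0,0,0,0,0,-1],[0,0,0,0,0,0,-1],[0,0,0,0,0,0,-1]]'
python3 plan.py 0.61 -0.3207 0.058 1.1
```

```text
t: 21.7
tcp_pos: [0.5267, -0.3206, 0.0579]
tool_rot: [1.0, 0.01, -0.001, 0.001]
wrist_force: [-7.5, 0.1, 10.2]
finger_gap: 0.0122
gripper_force: 62.6
t: 22.2
tcp_pos: [0.5537, -0.321, 0.0579]
tool_rot: [1.0, 0.01, -0.001, 0.001]
wrist_force: [-7.4, 0.4, 9.8]
finger_gap: 0.0122
gripper_force: 62.5
t: 22.7
tcp_pos: [0.5711, -0.3207, 0.058]
tool_rot: [1.0, 0.01, 0.0, 0.001]
wrist_force: [-4.2, -0.6, 7.7]
finger_gap: 0.0122
gripper_force: 62.2
t 22.7 tcp [ 0.5711 -0.3207  0.058 ] yaw 1.15 tilt 0.16 F [-4.2 -0.6  7.7] gap 0.0122 gf 62.2
shift units [ 1.94  0.04 -0.  ] turn units [ 0.03 -0.01  0.01]
```

```bash

python3 -m creep '[[0.24,0,0,0,0,0,-1],[0.24,0,0,0,0,0,-1],[0.24,0,0,0,0,0,-1],[0.24,0,0,0,0,0,-1],[0.24,0,0,0,0,0,-1]]'
python3 -m creep '[[0.24,0,0,0,0,0,-1],[0.24,0,0,0,0,0,-1],[0.24,0,0,0,0,0,-1],[0,0,0,0,0,0,-1],[0,0,0,0,0,0,-1]]'
python3 plan.py 0.61 -0.3207 0.058 1.1
```

```text
t: 23.2
tcp_pos: [0.5939, -0.3203, 0.058]
tool_rot: [1.0, 0.01, -0.001, 0.001]
wrist_force: [-6.5, -1.4, 9.3]
finger_gap: 0.0121
gripper_force: 62.4
t: 23.7
tcp_pos: [0.6094, -0.3199, 0.058]
tool_rot: [1.0, 0.01, 0.0, 0.001]
wrist_force: [-4.0, -0.2, 6.6]
finger_gap: 0.0126
gripper_force: 62.1
t 23.7 tcp [ 0.6094 -0.3199  0.058 ] yaw 1.14 tilt 0.15 F [-4.  -0.2  6.6] gap 0.0126 gf 62.1
shift units [ 0.03  0.04 -0.  ] turn units [ 0.03 -0.01  0.01]
```

```bash

python3 -m creep '[[0,0,-0.1,0,0,0,-0.5],[0,0,-0.05,0,0,0,0],[0,0,0,0,0,0,0.2],[0,0,0,0,0,0,0.2],[0,0,-0.2,0,0,0,0.2]]'
python3 -m creep '[[0,0,-0.6,0,0,0,0.2],[0,0,-0.9,0,0,0,0.2],[0,0,-1,0,0,0,0.2],[0,0,-1,0,0,0,0.2],[0,0,-1,0,0,0,0.2]]'
python3 -m creep '[[-0.9,0,0,0,0,0,0.2],[-1,0,0,0,0,0,0.2],[-1,0,0,0,0,0,0.2],[-1,0,0,0,0,0,0.2],[-1,0,0,0,0,0,0.2]]'
python3 -m creep '[[-0.5,0,0,0,0,0,0.2],[0,0,0,0,0.9,0,0.2],[0,0,0,0,0.9,0,0.2],[0,0,0,0,0.9,0,0.2],[0,0,0,0,0.9,0,0.2]]'
python3 -m creep '[[0,0,0,0,0.9,0,0.2],[0,0,0,0,0.9,0,0.2],[0,0,0,0,0,0,0.2],[0,0,0,0,0,0,0.2],[0,0,0,0,0,0,0.2]]'
python3 plan.py
python3 - <<'E'
from station import env
from h import *
a=env.get_image("side");b=env.get_image("top");np.savez("side4.npz",**a);np.savez("top4.npz",**b)
for n,d in(("side",a),("top",b)):
    W=cloud(d);m=(abs(W[...,2]-.082)<.006)&(W[...,0]>.45)&(W[...,0]<.64)&(W[...,1]>-.40)&(W[...,1]<-.24)
    p=W[m];print(n,m.sum(),"x",np.percentile(p[:,0],[0,1,99]).round(4),"y",np.percentile(p[:,1],[1,99]).round(4),"z",np.median(p[:,2]).round(4))
    # plane fit
    A=np.c_[p[:,:2],np.ones(len(p))];print("  plane slopes",np.linalg.lstsq(A,p[:,2],rcond=None)[0][:2].round(3))
cv2.imwrite("pics/g6.png",np.hstack([cv2.resize(a["color"][150:290,190:360],None,fx=2.4,fy=2.4,interpolation=cv2.INTER_CUBIC),cv2.resize(b["color"][110:250,290:450],None,fx=2.4,fy=2.4,interpolation=cv2.INTER_CUBIC)])[...,::-1])
E
```

```text
t: 24.2
tcp_pos: [0.6086, -0.3179, 0.0616]
tool_rot: [1.0, 0.01, -0.001, -0.001]
wrist_force: [-0.6, 0.9, -0.3]
finger_gap: 0.0513
gripper_force: 0.0
t: 24.7
tcp_pos: [0.6096, -0.3186, 0.1547]
tool_rot: [1.0, 0.01, 0.001, 0.0]
wrist_force: [-0.1, 0.5, 0.1]
finger_gap: 0.0515
gripper_force: 0.0
t: 25.2
tcp_pos: [0.5109, -0.3207, 0.1539]
tool_rot: [1.0, 0.01, 0.001, 0.001]
wrist_force: [0.5, 0.7, 0.9]
finger_gap: 0.0511
gripper_force: 0.0
t: 25.7
tcp_pos: [0.502, -0.3211, 0.154]
tool_rot: [0.989, 0.01, 0.146, -0.001]
wrist_force: [-0.4, -0.1, 0.3]
finger_gap: 0.0512
gripper_force: 0.0
t: 26.2
tcp_pos: [0.5022, -0.3212, 0.1537]
tool_rot: [0.977, 0.01, 0.215, -0.001]
wrist_force: [-0.7, 0.2, -0.2]
finger_gap: 0.0508
gripper_force: 0.0
t 26.2 tcp [ 0.5022 -0.3212  0.1537] yaw 1.22 tilt 24.77 F [-0.7  0.2 -0.2] gap 0.0508 gf 0.0
side 755 x [0.5334 0.5345 0.6395] y [-0.39   -0.2655] z 0.0807
  plane slopes [0.015 0.01 ]
top 735 x [0.5342 0.5349 0.6332] y [-0.3689 -0.2699] z 0.0823
  plane slopes [-0.003  0.004]
```

View pics/g6.png

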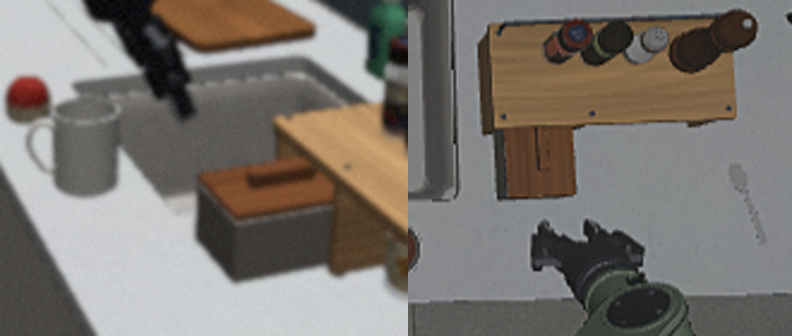

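The lid stays seated and level (plate slopes ≤0.015), and the box stands in the bay mouth with its near end at x=0.534. The fingers are clear of it. I'll lower the tilted fingers behind the near end.

```bash

python3 -m creep '[[-0.37,0,0.79,0,0,0,0.2],[-0.37,0,0.79,0,0,0,0.2],[-0.37,0,0.79,0,0,0,0.2],[-0.37,0,0.79,0,0,0,0.2],[-0.37,0,0.79,0,0,0,0.2]]'
python3 -m creep '[[-0.37,0,0.79,0,0,0,0.2],[-0.37,0,0.79,0,0,0,0.2],[-0.37,0,0.79,0,0,0,0.2],[0,0,0,0,0,0,0.2],[0,0,0,0,0,0,0.2]]'
python3 plan.py 0.535 -0.3200 0.0145 1.1
python3 - <<'E'
from station import env
from h import *
a=env.get_image("side");W=cloud(a)
m=(W[...,0]>.44)&(W[...,0]<.533)&(W[...,1]>-.40)&(W[...,1]<-.24)&(W[...,2]>.012)
p=W[m]
for z in np.arange(.015,.12,.01):
    s=p[abs(p[:,2]-z)<.005]
    if len(s): print(z.round(3),len(s),s.min(0)[:2].round(3),s.max(0)[:2].round(3))
E
```

```text
t: 26.8
tcp_pos: [0.5016, -0.3207, 0.065]
tool_rot: [0.977, 0.01, 0.214, -0.002]
wrist_force: [-0.5, 0.2, -0.1]
finger_gap: 0.0515
gripper_force: 0.0
t: 27.3
tcp_pos: [0.5009, -0.3205, 0.0131]
tool_rot: [0.977, 0.01, 0.214, -0.002]
wrist_force: [0.3, 0.0, 0.9]
finger_gap: 0.051
gripper_force: 0.0
t 27.3 tcp [ 0.5009 -0.3205  0.0131] yaw 1.17 tilt 24.74 F [0.3 0.  0.9] gap 0.051 gf 0.0
shift units [1.58 0.01 0.65] turn units [-0.01 -5.4   0.02]
0.015 2 [ 0.533 -0.29 ] [ 0.533 -0.283]
0.025 3 [ 0.532 -0.292] [ 0.533 -0.283]
0.035 7 [ 0.478 -0.355] [ 0.533 -0.294]
0.045 33 [ 0.471 -0.361] [ 0.533 -0.284]
0.055 50 [ 0.468 -0.366] [ 0.533 -0.294]
0.065 36 [ 0.465 -0.366] [ 0.533 -0.286]
0.075 16 [ 0.457 -0.362] [ 0.533 -0.28 ]
0.085 35 [ 0.454 -0.383] [ 0.479 -0.353]
0.095 61 [ 0.442 -0.387] [ 0.48  -0.301]
0.105 48 [ 0.44  -0.389] [ 0.472 -0.341]
0.115 48 [ 0.44  -0.392] [ 0.47 -0.34]
```

```bash

python3 -m creep '[[0.32,0,0.15,0,0,0,0.2],[0.32,0,0.15,0,0,0,0.2],[0.32,0,0.15,0,0,0,0.2],[0.32,0,0.15,0,0,0,0.2],[0.32,0,0.15,0,0,0,0.2]]'
python3 -m creep '[[0.23,0,0.105,0,0,0,0.2],[0.23,0,0.105,0,0,0,0.2],[0.23,0,0.105,0,0,0,0.2],[0.23,0,0.105,0,0,0,0.2],[0.23,0,0.105,0,0,0,0.2]]'
python3 -m creep '[[0.23,0,0.105,0,0,0,0.2],[0.23,0,0.105,0,0,0,0.2],[0.23,0,0.105,0,0,0,0.2],[0.23,0,0.105,0,0,0,0.2],[0.23,0,0.105,0,0,0,0.2]]'
python3 plan.py
```

```text
t: 27.85
tcp_pos: [0.5366, -0.3199, 0.013]
tool_rot: [0.977, 0.01, 0.214, -0.002]
wrist_force: [-0.1, -0.6, -0.7]
finger_gap: 0.0512
gripper_force: 0.0
t: 28.35
tcp_pos: [0.5612, -0.3194, 0.0128]
tool_rot: [0.977, 0.01, 0.214, -0.002]
wrist_force: [-3.1, 0.0, 3.5]
finger_gap: 0.051
gripper_force: 1.8
t: 28.85
tcp_pos: [0.5866, -0.3188, 0.0128]
tool_rot: [0.977, 0.01, 0.214, -0.002]
wrist_force: [-3.2, -0.4, 2.0]
finger_gap: 0.0509
gripper_force: 1.7
t 28.85 tcp [ 0.5866 -0.3188  0.0128] yaw 1.14 tilt 24.74 F [-3.2 -0.4  2. ] gap 0.0509 gf 1.7
```

```bash

python3 -m creep '[[0.23,0,0.105,0,0,0,0.2],[0.23,0,0.105,0,0,0,0.2],[0.23,0,0.105,0,0,0,0.2],[0.23,0,0.105,0,0,0,0.2],[0.18,0,0.08,0,0,0,0.2]]'
python3 -m creep '[[0.09,0,0.042,0,0,0,0.2],[0.09,0,0.042,0,0,0,0.2],[0.09,0,0.042,0,0,0,0.2],[0.09,0,0.042,0,0,0,0.2],[0.09,0,0.042,0,0,0,0.2]]'
python3 plan.py
```

```text
t: 29.35
tcp_pos: [0.6108, -0.3182, 0.0129]
tool_rot: [0.977, 0.01, 0.214, -0.002]
wrist_force: [-2.5, 0.3, 1.7]
finger_gap: 0.0513
gripper_force: 1.4
t: 29.85
tcp_pos: [0.6204, -0.3182, 0.013]
tool_rot: [0.977, 0.01, 0.214, -0.002]
wrist_force: [-2.9, -0.2, 1.0]
finger_gap: 0.0514
gripper_force: 1.3
t 29.85 tcp [ 0.6204 -0.3182  0.013 ] yaw 1.13 tilt 24.74 F [-2.9 -0.2  1. ] gap 0.0514 gf 1.3
```

```bash

python3 -m creep '[[0.07,0,0.032,0,0,0,0.2],[0.07,0,0.032,0,0,0,0.2],[0.05,0,0.023,0,0,0,0.2],[0.05,0,0.023,0,0,0,0.2],[0,0,0,0,0,0,0.2]]'
python3 plan.py
python3 - <<'E'
from station import env
from h import *
a=env.get_image("side");b=env.get_image("top")
for n,d in(("side",a),("top",b)):
    W=cloud(d);m=(abs(W[...,2]-.081)<.005)&(W[...,0]>.58)&(W[...,0]<.636)&(W[...,1]>-.40)&(W[...,1]<-.24)
    p=W[m];print(n,m.sum(),np.percentile(p[:,0],[0,2,50,98]).round(4) if m.sum() else "", np.percentile(p[:,1],[1,99]).round(4))
E
```

```text
t: 30.35
tcp_pos: [0.6217, -0.318, 0.0126]
tool_rot: [0.977, 0.011, 0.211, -0.003]
wrist_force: [-23.1, 0.7, 15.1]
finger_gap: 0.0511
gripper_force: 11.7
t 30.35 tcp [ 0.6217 -0.318   0.0126] yaw 1.22 tilt 24.39 F [-23.1   0.7  15.1] gap 0.0511 gf 11.7
side 123 [0.5801 0.5815 0.6272 0.6359] [-0.3773 -0.2583]
top 166 [0.5804 0.6011 0.625  0.6351] [-0.3685 -0.2662]
```

The force jumped to 23 N at the predicted place, so the box is against the rail. I'll back off and check.

```bash

python3 -m creep '[[-0.2,0,-0.1,0,0,0,0.2],[-0.5,0,-0.23,0,0,0,0.2],[-0.8,0,-0.37,0,0,0,0.2],[-0.8,0,-0.37,0,0,0,0.2],[-0.8,0,-0.37,0,0,0,0.2]]'
python3 -m creep '[[-0.5,0,-0.8,0,0,0,0.2],[-0.2,0,-0.9,0,0,0,0.2],[0,0,-0.9,0,0,0,0.2],[0,0,-0.9,0,0,0,0.2],[0,0,-0.5,0,0,0,0.2]]'
python3 -m creep '[[0,0,0,0,0,0,0.2],[0,0,0,0,0,0,0.2],[0,0,0,0,0,0,0.2],[0,0,0,0,0,0,0.2],[0,0,0,0,0,0,0.2]]'>/dev/null
python3 plan.py
python3 - <<'E'
from station import env
from h import *
a=env.get_image("side");b=env.get_image("top")
for n,d in(("side",a),("top",b)):
    W=cloud(d);roi=(W[...,0]>.60)&(W[...,0]<.632)&(W[...,1]>-.385)&(W[...,1]<-.255)
    m=roi&(abs(W[...,2]-.081)<.006);p=W[m]
    ks=np.arange(-.36,-.27,.01);e=[p[abs(p[:,1]-k)<.006][:,0].min() for k in ks]
    f=np.polyfit(ks,e,1);print(n,m.sum(),"near edge x at -.319:",np.polyval(f,-.319).round(4),"yaw deg",-np.degrees(np.arctan(f[0])).round(2),"y",np.percentile(p[:,1],[1,99]).round(4),"z",np.median(p[:,2]).round(4))
    m=(abs(W[...,2]-.122)<.005)&(W[...,0]>.6)&(W[...,0]<.66)
    q=W[m];e=[q[abs(q[:,1]-k)<.006][:,0].min() for k in ks];f=np.polyfit(ks,e,1);print("   board front x at -.319",np.polyval(f,-.319).round(4),"yaw",-np.degrees(np.arctan(f[0])).round(2))
    if n=="side":
        m=(W[...,2]>.02)&(W[...,2]<.07)&(W[...,0]>.605)&(W[...,0]<.632)&(W[...,1]<-.35)&(W[...,1]>-.385);print("box right face y side",np.median(W[m][:,1]),m.sum())
cv2.imwrite("pics/g7.png",np.hstack([cv2.resize(a["color"][160:280,230:360],None,fx=3,fy=3,interpolation=cv2.INTER_CUBIC),cv2.resize(b["color"][110:230,300:430],None,fx=3,fy=3,interpolation=cv2.INTER_CUBIC)])[...,::-1])
E
```

```text
t: 30.95
tcp_pos: [0.5571, -0.3196, 0.0136]
tool_rot: [0.977, 0.01, 0.215, -0.002]
wrist_force: [0.1, 0.8, 0.5]
finger_gap: 0.0516
gripper_force: 0.0
t: 31.45
tcp_pos: [0.5115, -0.3213, 0.0819]
tool_rot: [0.976, 0.01, 0.215, -0.001]
wrist_force: [0.4, 0.1, 1.3]
finger_gap: 0.0512
gripper_force: 0.0
t 31.95 tcp [ 0.511  -0.3199  0.0792] yaw 1.13 tilt 24.71 F [0.8 0.6 0.2] gap 0.0512 gf 0.0
side 146 near edge x at -.319: 0.6163 yaw deg -0.36 y [-0.3722 -0.2758] z 0.0802
   board front x at -.319 0.631 yaw 1.3
box right face y side -0.3686096063176131 166
top 129 near edge x at -.319: 0.6171 yaw deg 1.56 y [-0.3681 -0.2698] z 0.0819
   board front x at -.319 0.6318 yaw 2.09
```

View pics/g7.png

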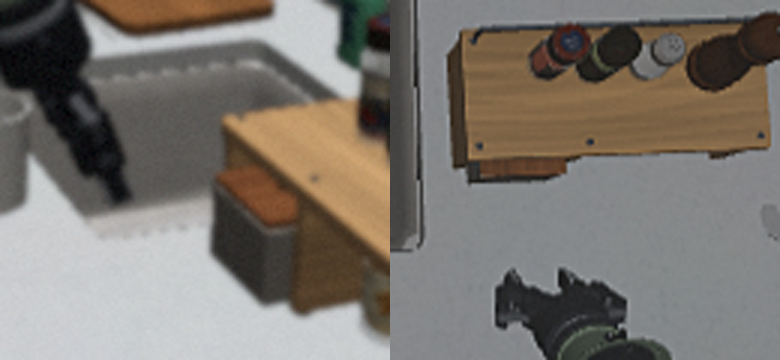

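The near end stands 14.7 mm in front of the board in both views (15 is home). The plate top is at 0.082, the box is square to within about 1.5°, and the arm is clear. I'm handing it in.

```bash
python3 -c "
from station import env
print(env.hand_in())"
```

```text
the job is handed in; nothing more can be done
None
```

The lid is pressed down level on the rim and the closed box sits square against the back rail of the free bay, its near end 14.7 mm out in front of the board; I handed the job in at about 32 s, and no verdict came back.

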